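Serve the rye roll with the tongs and hang the tongs up

TASK

Use the tongs to take the dark rye roll off the cooling rack and set it down, not drop it, on the middle of the plate, keeping the gripper itself off that roll. Then hang the tongs by their loop on the free middle hook of the utensil stand and let go. Leave the golden roll, the fork and the biscuit cutter where they lie, and do not shove the plate about.

Things in the scene. Friction and masses are not known exactly. Their poses are not given: they have to be found in the camera images.
- tongs: Steel kitchen tongs, red hand grips and jaws, 200 mm long, 30 mm high, 150 g, lying on their side so that they open and close in the horizontal plane. Two arms (strips 24 mm high) meet at a round hinge pin 20 mm across. Origin on the pin axis at mid-height, 15 mm above the table; x: middle line from pin to jaws; z: along the pin, up at the start; y: to the left arm. Balance point about 76 mm along x.
- tongs_arm_left (a joint): How far the left arm (+y) is squeezed in: 0 at rest (sprung fully open), 0.085 rad with the jaws 40 mm apart, at most 0.205 rad (jaws shut). A spring in the hinge opens the arms again when let go. A squeeze of 4.5 N at the hand grips starts to close them, 6 N brings the jaws to 40 mm, 8 N shuts them; any more goes into what is gripped.
- tongs_arm_right (a joint): The same for the right arm (-y): 0 open, grows as it is squeezed in. Equal springs keep both arms alike, symmetric about the tongs' x.
- tongs_grip (a point): Middle between the two red hand grips, 80 mm from the pin along the tongs' x, at mid-height. Each hand grip is 46 mm long (along x), 22 mm high. Width over their outside here: 61 mm at rest (62 mm at their jaw-side ends), 56 mm when the jaws are 56 mm apart (their faces are then parallel), about 49 mm when 40 mm; the jaw gap changes about 1.8 times as fast as this width.
- tongs_jaws (a point): Middle between the two jaw pads, 142 mm from the pin along the tongs' x, at mid-height. The jaw pads are flat, 36 mm long (along x), 30 mm high and 5 mm thick; 64 mm apart inside and 75 mm over the outside at rest; parallel when 40 mm apart.
- tongs_eye (a point): Centre of the round wire hanging loop behind the pin, 28 mm from the pin along the tongs' -x. The loop lies in the plane in which the tongs open (its axis is the tongs' z); 19 mm inside, 29 mm outside, wire 5 mm thick.
- roll_rye: Dark brown crusty finger roll with three light cuts on top, baked hard: 86 mm long (x), 40 mm wide (y), 38 mm high, 50 g, flat sides and a flat underside; its crust bears a firm squeeze of 20 N at the hand grips. Origin at the centre of its underside, z up. It lies on the cooling rack.
- roll_golden: Golden finger roll of the same shape, origin and axes, on the same rack, about 100 mm beside the rye roll. A bystander.
- cooling_rack: Wire cooling rack, 190 mm (x) by 210 mm (y), without a rim; its top, on which the rolls lie, is 22 mm above its origin, which is the centre of its footprint on the table. Fixed.
- plate: Flat white plate, 180 mm across. Origin at the centre of its underside; its flat top is 8 mm above that (160 mm across, the lip 4 mm higher). Loose, 0.42 kg.
- utensil_stand: Table-top stand: wooden base 100 mm (x) by 280 mm (y) by 14 mm, steel posts at y = -125 and +125 mm, between them a steel bar 10 mm thick, 270 mm above the table, with three hooks at y = -80, 0, +80 mm that point to its -x. A turner hangs on the -y hook, a whisk on the +y one. Origin at the centre of its underside. Fixed.
- hook_root (a point): Where the free middle hook leaves the bar, on the bar's axis, 270 mm above the table. The hook is a straight steel pin 6 mm thick that rises at 55 degrees from level, from here to hook_tip, towards the stand's -x (roughly towards the robot).
- hook_tip (a point): Centre of the small red ball (8 mm across) that ends the free middle hook, 310 mm above the table, 49 mm from hook_root.
- biscuit_cutter: Red ring-shaped biscuit cutter, 72 mm across, 35 mm high, left front. Origin under its centre. A bystander.
- fork: Fork with a dark wooden handle, 180 mm long, flat on the table at the front right. A bystander.
Not all that is in view belongs to the job. Leave any blue or pink look-alike of the roll_rye alone.

How it is judged (in metres and radians):
On the way, in this order (a step that is already met when the one before it is completed fails the run):
1. the rye roll is held in the tongs, lifted clear of the rack (contact force between tongs and roll_rye above 0.3 N and contact force between the fingers and tongs above 0.3 N and z of roll_rye in the frame of cooling_rack above 0.045 m), for 0.2 s.
2. the rye roll stands on the plate while still held in the tongs (contact force between tongs and roll_rye above 0.3 N and contact force between roll_rye and plate above 0.05 N and horizontal distance between roll_rye and plate below 0.045 m), for 0.05 s.
3. the rye roll lies on the plate, let go by the tongs (contact force between tongs and roll_rye below 0.02 N and contact force between roll_rye and plate above 0.05 N and horizontal distance between roll_rye and plate below 0.045 m and linear speed of roll_rye below 0.03 m/s), for 0.2 s.
At the end, for the whole second after the job is handed in: The rye roll lies upright and still on the plate, its centre within 45 mm of the plate's centre. The tongs hang by their loop on the free middle hook, jaws down (within 0.39 rad of plumb), the loop within 40 mm of the hook's root, nearly still (horizontal distance between roll_rye and plate below 0.045 m and z of roll_rye in the frame of plate between 0.004 and 0.014 m and angle between roll_rye's own z axis and vertical below 0.15 rad and linear speed of roll_rye below 0.03 m/s and distance between tongs_eye and hook_root below 0.04 m and angle between tongs's own x axis and vertical above 2.75 rad and contact force between tongs and utensil_stand above 0.5 N and linear speed of tongs below 0.06 m/s); the robot touches nothing.
It fails at once if the gripper or arm touches the rye roll (contact force between any of the fingers, the arm and roll_rye above 0.3 N).
It fails at once if the golden roll is moved more than 15 mm (distance of roll_golden from where it was at the start of the episode above 0.015 m).
It fails at once if the plate is pushed more than 30 mm (distance of plate from where it was at the start of the episode above 0.03 m).
It fails at once if the biscuit cutter or fork is moved more than 20 mm (distance of any of biscuit_cutter, fork from where it was at the start of the episode above 0.02 m).
It also fails if it takes over 72 s, if anything falls off the work surface, if the arm or the gripper's body presses on something with over 40 N, if the wrist force passes 120 N, or if a joint passes its speed limit or range.

ROBOT

A 6-joint arm with a two-finger parallel gripper is mounted at the origin on the work surface. World frame = base frame: x ahead of the robot, y to its left, z up, the work surface at z = 0. Lengths are in mm, angles in rad, forces in N, time in s.
With the tool pointing down it reaches from about 350 to 975 mm from the base axis. Payload 7.1 kg.
Tool frame: the origin (TCP) lies at the very end of the fingers, on their centre line; the grasp point (between the pads) lies 19 mm behind it (ctrl.tcp_to_grasp is the distance from the TCP to the grasp point, in mm); z points along the fingers, x is the direction in which the jaws open and shut, and the axes are right-handed (so a half turn about z gives the same grasp; the last joint's range is limited). The gripper opens to 88 mm and grips with 3 to 60 N. Pads are 20 mm wide; open, the fingers measure 115 mm over their backs; the gripper's body (75 mm by 178 mm) begins 61 mm behind the grasp point.
Start: joints at [-1.205, 0.423, 1.63, -0, 1.089, -0.019], TCP at [234.625, -579.272, 222.675] pointing down, gripper open.
Joint ranges: [-3, 3], [-0.9, 2.11], [0.09, 2.58], [-1.31, 4.45], [0.11, 2.69], [-2.54, 2.54]. Speed limits (rad/s): [2.39, 2.39, 3.01, 3.14, 3.14, 3.14].

INTERFACE

Orientations are given as a rotation vector (axis times angle).
In Python, from workcell import get_obs, viewer, ctrl, masks_of gives the robot as it stands. The module is installed in compiled form; this text tells all that it offers.
- The arm moves only by the shell command python3 -m inch 'ROWS'. ROWS is JSON, a list of rows, each an object of numbers: "tx", "ty", "tz": the shift along the tool's x, y, z in cm; "ax", "ay", "az": the turn, a rotation vector about the tool's x, y, z in degrees; "jaw": the opening, from 0 (shut) to 1 (fully open). In form: [{"tx": .., "ty": .., "tz": .., "ax": .., "ay": .., "az": .., "jaw": ..}, ...]. A call has 1 to 12 rows; each row shifts and turns the commanded pose from where the row before left it, along the tool's axes as they then stand; what a row does not reach is not made up. A row lasts 1/8 s, in which the tool goes at most 62.5 mm and 10.7 degrees, less where a joint would pass 70% of its speed; a pose out of reach is approached as far as the arm can. A call is refused whole if a number of a shift passes 6.25 or a number of a turn 10.7, either way. A call with a gripper value outside its range is refused whole. The fingers move at their own pace and stop on an object; the grip force is fixed at half the most. Time passes only in rows, so rows that do not move let the fingers close. It gives the time, the measured TCP pose, the force and the opening at its end, in the units of the state.
- get_obs(): the state, without advancing time (a new reading comes with each control period).
- viewer.get_image(name): name is "side" or "top"; returns (picture, depth): 400x640x3 uint8, red, green, blue; 400x640 float32, mm along the optical axis (not along the pixel's ray), 0 where there is no reading.
- viewer.get_calibration(name): a dict with "fx", "fy", "cx", "cy" (pixels), "distortion" ([k1, k2, p1, p2, k3] as OpenCV has them; the pictures are not rectified), "rvec" (rotation vector, rad) and "tvec" (3), from world to camera coordinates, as OpenCV has them. Camera axes: x right, y down, z forward; pixel columns grow to the right and rows downward; lengths in mm; the calibration is good to about 2 mm. A picture is of the moment at which its call begins. get_calibration takes no time and is no camera call.
- ctrl.close_job(): hands the job in, once; it reports no verdict.
Trained networks look in the newest picture that a camera, given by its name, has taken for a name from the list of things; names that differ only in an ending like _2 or _b are one class to them, and where a whole thing is asked for, a point or a joint stands for the part that bears it (a point fixed in the world has none). Each returns a list of dicts, best first, with "score" (0 to 1); they miss things now and then, are a little off and sometimes report something else, mostly with a low value. They report only what shows in the picture. A call takes as long as a camera call. They do not tell look-alikes from the thing itself.
- masks_of(camera, thing): "pixels" (400x640 bool, what is visible of it) and "location" ([column, row] in pixels, amid what is visible of it).
The state is a dict: "t": time; "qpos": joint angles; "qvel": joint speeds; "joint_torque": joint torques, N m; "ee_pos": TCP position; "orientation": TCP orientation; "ft_force": force on the tool from outside, world axes, zero at the start; "moment": the same for the moment, N m; "width": finger opening in mm.
Only numpy, scipy, OpenCV 4.12 (cv2) and the standard library are available. Lean on these libraries where they do the work, as an engineer would, in place of code of your own. Each camera call takes 0.05 s, during which the arm holds its last target. There are 200 camera calls.

## Working session

There is one attempt and no reset: what is moved stays moved. The work goes in short steps, Python scripts to look and compute and a shell command to move; the robot and the scene stay as the last step left them, time stands still between calls to the robot, and variables do not carry over. Pictures are saved under pics/ and viewed, about 8 in all and at most 12, crops included, and the job is handed in when it is done.

```bash
mkdir -p pics
cat > h.py <<'E'
import numpy as np, cv2
from workcell import get_obs, viewer, ctrl, masks_of
from scipy.spatial.transform import Rotation as R
def pts(cam,depth,mask):
    c=viewer.get_calibration(cam)
    K=np.array([[c['fx'],0,c['cx']],[0,c['fy'],c['cy']],[0,0,1]])
    v,u=np.nonzero(mask&(depth>0))
    n=cv2.undistortPoints(np.stack([u,v],1).astype(np.float32)[:,None],K,np.array(c['distortion']))[:,0]
    z=depth[v,u]
    P=np.c_[n*z[:,None],z]
    M=R.from_rotvec(np.ravel(c['rvec']))
    return M.inv().apply(P-np.ravel(c['tvec'])),u,v
def proj(cam,X):
    c=viewer.get_calibration(cam)
    K=np.array([[c['fx'],0,c['cx']],[0,c['fy'],c['cy']],[0,0,1]])
    return cv2.projectPoints(np.array(X,float).reshape(-1,1,3),np.array(c['rvec'],float),np.array(c['tvec'],float),K,np.array(c['distortion'],float))[0][:,0]
def save(name,img,crop=None,s=1):
    if crop: img=img[crop[1]:crop[3],crop[0]:crop[2]]
    img=cv2.resize(img,None,fx=s,fy=s,interpolation=cv2.INTER_CUBIC)
    cv2.imwrite('pics/'+name+'.png',img[:,:,::-1])
E
cat > m.py <<'E'
from h import *
np.set_printoptions(precision=1,suppress=True)
ims={}
for cam in ('top','side'):
    im,d=viewer.get_image(cam); ims[cam]=im; 
    np.savez('%s.npz'%cam,im=im,d=d)
    for th in ('tongs','roll_rye','plate','utensil_stand','cooling_rack'):
        for m in masks_of(cam,th)[:3]:
            P,u,v=pts(cam,d,m['pixels'])
            print(cam,th,round(m['score'],2),np.array(m['location']),len(P),np.median(P,0) if len(P) else '',P.min(0) if len(P) else '',P.max(0) if len(P) else '')
            if len(P)>20:
                (c,s,a)=cv2.minAreaRect(P[:,:2].astype(np.float32)); print('   rect',np.array(c),np.array(s),round(a,1))
save('a',np.vstack([ims['top'],ims['side']]),s=0.75)
E
python3 m.py; python3 -c "
from h import *;print(get_obs())"
```

```text
top tongs 0.75 [325.1 195.4] 412 [458.9  65.8  26.3] [398.2 -23.8  -1.3] [473.6 170.1  37.2]
   rect [451.3  74.5] [187.2  74.7] 79.6
top roll_rye 0.83 [449.6 279.6] 460 [ 212.1 -276.8   36.4] [ 179.6 -326.5   -8.3] [ 238.7 -238.6   47.3]
   rect [ 208.6 -284.5] [47.4 91.7] 19.3
top roll_rye 0.73 [382.2 202.5] 372 [432.7 -94.   37. ] [ 408.3 -134.8   -1.1] [463.7 -55.   46.5]
   rect [434.5 -94.9] [82.8 39.3] 68.6
top roll_rye 0.68 [451.5 169.3] 382 [ 519.3 -285.8   59.3] [ 500.4 -344.5   -0. ] [ 540.5 -246.3   69.4]
   rect [ 520.8 -295. ] [97.9 39.4] 83.9
top plate 0.78 [336.5 132.7] 2773 [652.8  21.6   8.1] [563.6 -67.3  -6. ] [745.4 109.6  18.7]
   rect [653.4  21. ] [177.7 179.1] 74.2
top utensil_stand 0.84 [204.2 156.1] 4403 [581.4 405.1  14.8] [479.4 252.9 -11.6] [725.6 619.4 317.4]
   rect [598.1 436.1] [169.4 339.6] 25.9
top utensil_stand 0.23 [424.3 240.1] 216 [ 333.4 -223.4    4.7] [ 318.4 -290.5   -7.3] [ 354.4 -126.9   13.1]
   rect [ 332.8 -208.3] [164.8  22.7] 79.4
top cooling_rack 0.73 [488.1 151. ] 101 [ 589.8 -406.3   20.5] [ 457.4 -429.4   -4.7] [ 676.6 -189.8   26
[... 1168 characters left out ...]
[241.1 206.7] 78.2
{'t': 0.6, 'qpos': array([-1.20496419e+00,  4.23062796e-01,  1.62990881e+00,  3.65186739e-05,
        1.08860943e+00, -1.90027958e-02]), 'qvel': array([ 1.05275384e-03,  9.91335164e-05, -8.07700387e-04, -1.03459053e-03,
        1.23451276e-03, -9.59485737e-04]), 'joint_torque': array([-4.08531232e-04, -5.44296670e+01, -2.73932844e+01,  6.44340226e-02,
        1.70637632e-02,  3.73696551e-06]), 'ee_pos': array([ 234.65286648, -579.25547381,  222.69484127]), 'orientation': array([-2.60522441e+00,  1.75564396e+00, -4.41381793e-05]), 'ft_force': array([-0.49315219,  0.06502015,  0.30082959]), 'moment': array([-0.01741818, -0.02207758, -0.03919149]), 'width': 87.61751154755281}
```

View pics/a.png

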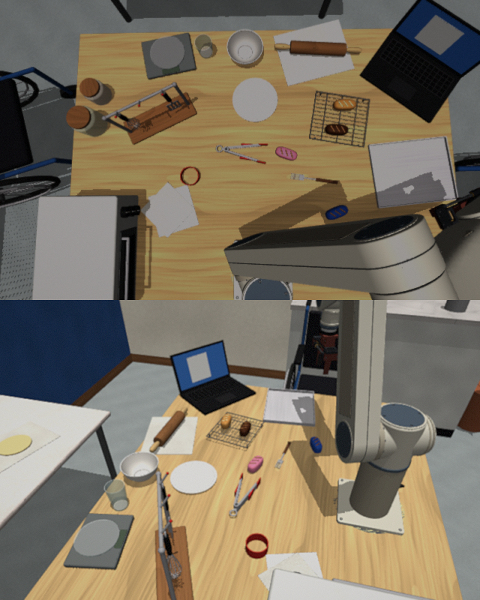

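Candidates for the rye roll (top view, full pixels): dark brown one on the rack at (450,170), golden at (459,139), pink at (382,203) and blue at (449,280). The dark brown one on the rack fits. I'll check it in a crop and measure tongs, roll and hook.

```bash
cat > m2.py <<'E'
from h import *
np.set_printoptions(precision=1,suppress=True)
T=np.load('top.npz');S=np.load('side.npz')
a=cv2.resize(T['im'][110:260,270:500],None,fx=3.4,fy=3.4,interpolation=cv2.INTER_CUBIC)[:,:782]
b=cv2.resize(T['im'][110:200,130:280],None,fx=2.6,fy=2.6,interpolation=cv2.INTER_CUBIC)
c=cv2.resize(S['im'][210:400,180:300],None,fx=1.3,fy=1.3,interpolation=cv2.INTER_CUBIC)
A=np.zeros((600,800,3),np.uint8)
a=cv2.resize(a,(560,365)); A[:365,:560]=a; A[366:366+234,:390]=b; 
c=cv2.resize(S['im'][225:400,190:270],None,fx=3,fy=3,interpolation=cv2.INTER_CUBIC); A[:525,560:800]=c
save('b',A)
# rye top / red tongs / red hook ball, via colour
for cam,D in (('top',T),('side',S)):
    im,d=D['im'].astype(int),D['d']
    P,u,v=pts(cam,d,np.ones(d.shape,bool))
    X=np.full(d.shape+(3,),np.nan); X[v,u]=P
    r,g,b_=im[...,0],im[...,1],im[...,2]
    red=(r>110)&(g<70)&(b_<70)
    n,l,st,ce=cv2.connectedComponentsWithStats(red.astype(np.uint8))
    for i in range(1,n):
        if st[i,4]>=2: print(cam,'red',st[i],ce[i],np.nanmedian(X[l==i],0))
    mk=(X[...,2]>45)&(X[...,2]<75)&(X[...,0]>480)&(X[...,0]<640)&(X[...,1]<-200)&(X[...,1]>-420)
    n,l,st,ce=cv2.connectedComponentsWithStats(mk.astype(np.uint8))
    for i in range(1,n):
        if st[i,4]>60:
            Q=X[l==i]; print(cam,'roll',ce[i],cv2.minAreaRect(Q[:,:2].astype(np.float32)),np.percentile(Q[:,2],[50,95]),im[l==i].mean(0))
    mk=(X[...,2]>225)&(X[...,0]>400)&(X[...,0]<800)&(X[...,1]<650)&(X[...,1]>150)
    for q,w in zip(X[mk],im[mk]): 
        pass
    Q=X[mk&(X[...,2]<285)]; print(cam,'bar',len(Q),cv2.minAreaRect(Q[:,:2].astype(np.float32)),np.percentile(Q[:,2],[5,50,95]))
    mk2=mk&(X[...,2]>288); print(np.c_[X[mk2],im[mk2]][::3])
E
python3 m2.py
```

```text
top red [107 112   2   8  10] [107.7 115.7] [679.  668.3 121.1]
top red [215 125   2   2   4] [215.5 125.5] [590.1 314.4 314.5]
top red [217 137   5   3   5] [219. 138.] [638.3 381.   12.9]
top red [184 140   2   3   5] [184.6 140.8] [556.4 387.5 313. ]
top red [218 141   5   6  14] [219.9 143.9] [619.  377.4  14. ]
top red [253 141   2   2   3] [253.3 141.3] [626.4 277.9  16.6]
top red [207 142  10   8  22] [211.7 144.9] [617.5 401.5  13.6]
top red [233 142  24  13  69] [245.1 148.3] [606.3 299.9  13.3]
top red [235 145   2   2   2] [235.5 145.5] [614.  330.4  15.6]
top red [458 144   3   1   3] [459. 144.] [ 602.1 -320.9   49.5]
top red [191 147  12   8  21] [196.2 150. ] [602.8 450.1  13.6]
top red [217 147   2   2   3] [217.3 147.7] [607.2 385.4  15.3]
top red [205 149   2   2   2] [205.5 149.5] [604.  421.   11.4]
top red [227 148   6   4   8] [229.  149.6] [602.6 352.1  11.6]
top red [201 151   4   3   4] [202.5 152. ] [596.4 428.8  13. ]
top red [239 151  13   9  34] [244.  154.6] [588.4 306.8  12.7]
top red [256 150   1   2   2] [256.  150.5] [599.1 269.9  10.8]
top red [153 
[... 5291 characters left out ...]
571.2 398.4 288.1 113.  110.  109. ]
 [524.9 458.4 311.1 165.   79.   80. ]
 [525.1 461.7 312.5 136.   80.   81. ]
 [519.8 461.2 313.4 178.   37.   32. ]
 [520.8 463.1 312.8 165.   28.   26. ]
 [525.3 462.6 308.1 115.   97.   98. ]
 [520.4 461.3 308.1 131.   71.   49. ]
 [523.4 463.3 306.9  95.   86.   85. ]
 [525.6 463.4 303.6 102.  102.  102. ]
 [530.2 462.8 298.8 115.  114.  113. ]
 [524.5 462.8 300.6  72.   73.   73. ]
 [527.4 464.9 299.5  93.   89.   92. ]
 [531.9 464.5 294.8 110.  109.  111. ]
 [535.6 465.5 292.1 129.  120.  111. ]
 [528.5 467.5 297.   82.   82.   82. ]
 [533.3 466.7 291.7 103.  103.  104. ]
 [536.4 468.5 290.2 128.  122.  118. ]
 [534.8 468.7 288.2  93.   91.   92. ]]
```

View pics/b.png

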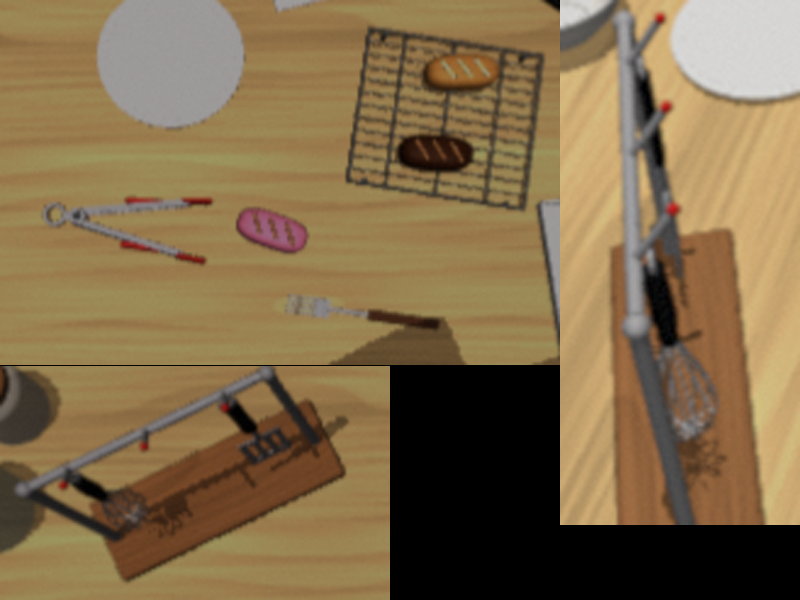

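The crop confirms the dark rye roll with three cuts at top-view (450,171). The tongs' pin is at (303,198), with the jaws pointing right; the free hook's ball is at (185,141).

```bash
cat > m3.py <<'E'
from h import *
np.set_printoptions(precision=1,suppress=True)
T=np.load('top.npz');S=np.load('side.npz')
for cam,D in (('top',T),('side',S)):
    P,u,v=pts(cam,D['d'],np.ones(D['d'].shape,bool))
    X=np.full(D['d'].shape+(3,),np.nan); X[v,u]=P
    k=(X[...,2]>9)&(X[...,2]<40)&(X[...,0]>385)&(X[...,0]<490)&(X[...,1]>-30)&(X[...,1]<200)
    Q=X[k]; 
    # symmetric axis: slice along y, mid of the extreme x
    ys=np.arange(-20,150,10); c=[]
    for y in ys:
        q=Q[abs(Q[:,1]-y)<5]
        if len(q)>3: c.append((y,q[:,0].min(),q[:,0].max(),q[:,2].max()))
    c=np.array(c); print(cam); print(c.T)
    f=np.polyfit(c[:,0],(c[:,1]+c[:,2])/2,1); print('mid x = %.3f y + %.1f'%tuple(f),'ymin/max',np.percentile(Q[:,1],[0.5,99.5]),'pin region',np.median(Q[Q[:,2]>26][Q[Q[:,2]>26][:,1]>120],0))
o=get_obs();print(R.from_rotvec(o['orientation']).as_matrix())
E
python3 m3.py
```

```text
top
[[-20.  -10.    0.   10.   20.   30.   40.   50.   60.   70.   80.   90.
  100.  110.  120.  130.  140. ]
 [399.6 396.9 400.1 401.1 403.7 408.6 412.1 412.1 413.7 414.9 418.  427.7
  431.7 435.6 439.2 441.5 444.8]
 [472.  472.4 472.3 472.7 470.2 469.9 473.6 473.6 473.4 473.7 467.  465.2
  464.9 465.1 462.1 462.1 461.5]
 [ 32.1  37.2  35.3  33.3  33.3  31.1  32.2  31.7  30.3  33.1  33.7  32.2
   31.2  31.7  32.2  35.4  35.5]]
mid x = 0.118 y + 436.3 ymin/max [-21.6 173.5] pin region [453.3 131.7  30. ]
side
[[-20.  -10.    0.   10.   20.   30.   40.   50.   60.   70.   80.   90.
  100.  110.  120.  130.  140. ]
 [467.9 397.2 398.3 401.  402.4 406.3 411.  412.2 413.1 414.7 416.9 418.3
  431.  434.7 437.8 441.  443.8]
 [471.8 474.7 474.6 472.9 470.2 471.3 472.8 473.6 474.  475.7 475.9 466.8
  466.  464.9 465.  463.  463.3]
 [ 30.2  30.2  30.3  33.8  30.7  30.2  29.2  29.5  29.8  30.5  29.5  28.7
   29.9  28.1  29.   31.9  32.3]]
mid x = 0.051 y + 442.4 ymin/max [-20.7 177.2] pin region [452.6 134.8  28.9]
[[ 0.4 -0.9  0. ]
 [-0.9 -0.4  0. ]
 [ 0.  -0.  -1. ]]
```

```bash
cat > go.py <<'E'
# python3 go.py x y z [yaw_of_tool_x]  -> remaining shift in tool axes (cm) and az (deg)
import sys; from h import *
a=[float(s) for s in sys.argv[1:]]
o=get_obs(); M=R.from_rotvec(o['orientation']).as_matrix()
print('t',o['t'],'q',np.round(o['qpos'],3),'pos',np.round(o['ee_pos'],1),'w',round(o['width'],1),'F',np.round(o['ft_force'],1))
yaw=np.degrees(np.arctan2(M[1,0],M[0,0])); print('yaw',round(yaw,1),'toolz',np.round(M[:,2],3))
if len(a)>=3: print('shift cm',np.round(M.T@(np.array(a[:3])-o['ee_pos'])/10,2))
if len(a)>3: print('az',round((yaw-a[3]+180)%360-180,2))
E
python3 -m inch '[{"az":-10.2},{"az":-10.2},{"az":-10.2},{"az":-10.2},{"az":-10.2},{"az":-10.2}]'; python3 go.py 443.3 57.5 60 -6.9
```

```text
t 0.6 q [-1.205  0.423  1.63   0.     1.089 -0.019] pos [ 234.7 -579.3  222.7] w 87.6 F [-0.5  0.1  0.3]
yaw -68.0 toolz [ 0.  0. -1.]
shift cm [-51.19 -43.24  16.27]
az -61.05$[0]: bad value
```

```bash
python3 -m inch '[{"tx":0,"ty":0,"tz":0,"ax":0,"ay":0,"az":-10.2,"jaw":1}]'; python3 go.py 443.3 57.5 60 -6.9
```

```text
t: 0.72
ee_pos: [234.6, -579.3, 222.7]
orientation: [2.754, -1.512, 0.0]
ft_force: [0.4, 0.0, -0.9]
width: 88.0
t 0.725 q [-1.205  0.423  1.63  -0.     1.089 -0.201] pos [ 234.6 -579.3  222.7] w 88.0 F [ 0.4  0.  -0.9]
yaw -57.5 toolz [ 0. -0. -1.]
shift cm [-42.52 -51.79  16.27]
az -50.63
```

```bash
python3 -m inch '[{"tx":0,"ty":0,"tz":0,"ax":0,"ay":0,"az":-10.1,"jaw":1},{"tx":0,"ty":0,"tz":0,"ax":0,"ay":0,"az":-10.1,"jaw":1},{"tx":0,"ty":0,"tz":0,"ax":0,"ay":0,"az":-10.1,"jaw":1},{"tx":0,"ty":0,"tz":0,"ax":0,"ay":0,"az":-10.1,"jaw":1},{"tx":0,"ty":0,"tz":0,"ax":0,"ay":0,"az":-10.1,"jaw":1},{"tx":0,"ty":0,"tz":0,"ax":0,"ay":0,"az":0,"jaw":1}]' >/dev/null; python3 go.py 443.3 57.5 70 -6.9
```

```text
t 1.475 q [-1.205  0.423  1.63   0.     1.089 -1.077] pos [ 234.6 -579.3  222.7] w 87.6 F [ 0.3  0.  -0.1]
yaw -7.3 toolz [ 0. -0. -1.]
shift cm [ 12.55 -65.82  15.27]
az -0.45
```

```bash
python3 -m inch '[{"tx":1.05,"ty":-5.5,"tz":1,"ax":0,"ay":0,"az":0,"jaw":1},{"tx":1.05,"ty":-5.5,"tz":1,"ax":0,"ay":0,"az":0,"jaw":1},{"tx":1.05,"ty":-5.5,"tz":1,"ax":0,"ay":0,"az":0,"jaw":1},{"tx":1.05,"ty":-5.5,"tz":1,"ax":0,"ay":0,"az":0,"jaw":1},{"tx":1.05,"ty":-5.5,"tz":1,"ax":0,"ay":0,"az":0,"jaw":1},{"tx":1.05,"ty":-5.5,"tz":1,"ax":0,"ay":0,"az":0,"jaw":1},{"tx":1.05,"ty":-5.5,"tz":1,"ax":0,"ay":0,"az":0,"jaw":1},{"tx":1.05,"ty":-5.5,"tz":1,"ax":0,"ay":0,"az":0,"jaw":1},{"tx":1.05,"ty":-5.5,"tz":1,"ax":0,"ay":0,"az":0,"jaw":1},{"tx":1.05,"ty":-5.5,"tz":1,"ax":0,"ay":0,"az":0,"jaw":1},{"tx":1.05,"ty":-5.5,"tz":1,"ax":0,"ay":0,"az":0,"jaw":1},{"tx":1,"ty":-5.3,"tz":1,"ax":0,"ay":0,"az":0,"jaw":1}]' >/dev/null; python3 go.py 443.3 57.5 70 -6.9
```

```text
t 2.975 q [ 0.107  0.367  2.095 -0.     0.679  0.238] pos [443.   59.6 102.6] w 87.4 F [ 0.7 -0.3  0.7]
yaw -7.5 toolz [ 0.001  0.    -1.   ]
shift cm [0.06 0.21 3.26]
az -0.59
```

```bash
python3 -m inch '[{"tx":0.05,"ty":0.1,"tz":3.5,"ax":0,"ay":0,"az":-0.5,"jaw":1},{"tx":0,"ty":0,"tz":3,"ax":0,"ay":0,"az":0,"jaw":1},{"tx":0,"ty":0,"tz":2,"ax":0,"ay":0,"az":0,"jaw":1},{"tx":0,"ty":0,"tz":1.1,"ax":0,"ay":0,"az":0,"jaw":1},{"tx":0,"ty":0,"tz":0.3,"ax":0,"ay":0,"az":0,"jaw":1},{"tx":0,"ty":0,"tz":0,"ax":0,"ay":0,"az":0,"jaw":1}]' >/dev/null; python3 go.py 443.3 57.5 3 -6.9
python3 - <<'E'
from h import *
i,d=viewer.get_image('top'); j,e=viewer.get_image('side')
save('c',np.hstack([cv2.resize(i[130:270,270:400],(390,420)),cv2.resize(j[190:330,260:390],(390,420))]))
E
```

```text
t 3.725 q [0.1   0.576 2.119 0.    0.446 0.219] pos [442.9  56.5   4.1] w 87.8 F [-0.6 -0.3 -0.5]
yaw -6.8 toolz [ 0.001  0.    -1.   ]
shift cm [ 0.02 -0.1   0.11]
az 0.09
```

View pics/c.png

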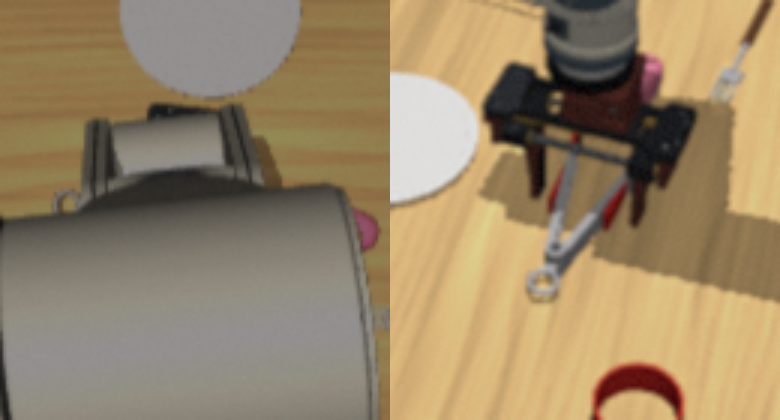

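The picture shows the fingers either side of the two red grips, in side crop at about (560,190) and (610,205). Closing to about 56 mm.

```bash
python3 -m inch '[{"tx":0,"ty":0,"tz":0.1,"ax":0,"ay":0,"az":0,"jaw":0.72},{"tx":0,"ty":0,"tz":0,"ax":0,"ay":0,"az":0,"jaw":0.68},{"tx":0,"ty":0,"tz":0,"ax":0,"ay":0,"az":0,"jaw":0.63},{"tx":0,"ty":0,"tz":0,"ax":0,"ay":0,"az":0,"jaw":0.63},{"tx":0,"ty":0,"tz":0,"ax":0,"ay":0,"az":0,"jaw":0.63}]'; python3 -m inch '[{"tx":0,"ty":0,"tz":-0.5,"ax":0,"ay":0,"az":0,"jaw":0.63},{"tx":0,"ty":0,"tz":-1.5,"ax":0,"ay":0,"az":0,"jaw":0.63},{"tx":0,"ty":0,"tz":-2,"ax":0,"ay":0,"az":0,"jaw":0.63},{"tx":0,"ty":0,"tz":-3,"ax":0,"ay":0,"az":0,"jaw":0.63},{"tx":0,"ty":0,"tz":-3,"ax":0,"ay":0,"az":0,"jaw":0.63},{"tx":0,"ty":0,"tz":-2,"ax":0,"ay":0,"az":0,"jaw":0.63},{"tx":0,"ty":0,"tz":0,"ax":0,"ay":0,"az":0,"jaw":0.63}]'; python3 go.py
```

```text
t: 4.45
ee_pos: [442.8, 56.5, 2.8]
orientation: [-3.136, 0.185, -0.001]
ft_force: [0.1, -0.9, 4.2]
width: 55.3
t: 5.32
ee_pos: [443.6, 56.7, 124.6]
orientation: [-3.136, 0.185, -0.006]
ft_force: [-0.3, 0.4, -1.7]
width: 55.5
t 5.325 q [0.101 0.323 2.085 0.    0.729 0.218] pos [443.6  56.7 124.6] w 55.5 F [-0.3  0.4 -1.7]
yaw -6.7 toolz [ 0.004  0.    -1.   ]
```

```bash
python3 go.py 526.7 -220.3 110 -5; python3 -m inch '[{"tx":2.4,"ty":4.5,"tz":0,"ax":0,"ay":0,"az":-1.7,"jaw":0.63},{"tx":2.4,"ty":4.5,"tz":0,"ax":0,"ay":0,"az":0,"jaw":0.63},{"tx":1.4,"ty":4.5,"tz":0,"ax":0,"ay":0,"az":0,"jaw":0.63},{"tx":1.4,"ty":4.5,"tz":0,"ax":0,"ay":0,"az":0,"jaw":0.63},{"tx":1.4,"ty":4.5,"tz":0,"ax":0,"ay":0,"az":0,"jaw":0.63},{"tx":1.4,"ty":3.5,"tz":0,"ax":0,"ay":0,"az":0,"jaw":0.63},{"tx":0,"ty":0.8,"tz":0,"ax":0,"ay":0,"az":0,"jaw":0.63},{"tx":0,"ty":0,"tz":0,"ax":0,"ay":0,"az":0,"jaw":0.63}]'>/dev/null; python3 go.py 526.7 -220.3 33 -5;  python3 - <<'E'
from h import *
np.set_printoptions(precision=1,suppress=True)
i,d=viewer.get_image('top'); j,e=viewer.get_image('side')
save('d',np.hstack([cv2.resize(i[110:250,360:490],(390,420)),cv2.resize(j[110:250,270:400],(390,420))]))
for cam,im,d in (('top',i,d),('side',j,e)):
    P,u,v=pts(cam,d,np.ones(d.shape,bool))
    X=np.full(d.shape+(3,),np.nan); X[v,u]=P; im=im.astype(int)
    red=(im[...,0]>90)&(im[...,1]<75)&(im[...,2]<75)&(X[...,2]>90)&(X[...,1]<-150)&(X[...,0]<600)&(X[...,2]<160)
    n,l,st,ce=cv2.connectedComponentsWithStats(red.astype(np.uint8))
    for k in range(1,n):
        if st[k,4]>2: print(cam,st[k],np.nanmedian(X[l==k],0),np.nanmin(X[l==k],0),np.nanmax(X[l==k],0))
E
```

```text
t 5.325 q [0.101 0.323 2.085 0.    0.729 0.218] pos [443.6  56.7 124.6] w 55.5 F [-0.3  0.4 -1.7]
yaw -6.7 toolz [ 0.004  0.    -1.   ]
shift cm [11.5  26.53  1.48]
az -1.75
t 6.325 q [-0.421  0.474  1.831  0.     0.84  -0.332] pos [ 520.  -219.7  121.7] w 55.5 F [-0.6  0.7 -1.2]
yaw -5.1 toolz [-0.002  0.001 -1.   ]
shift cm [0.69 0.   8.87]
az -0.11
side [319 143   3   5   8] [ 542.9 -282.9  144.7] [ 541.9 -295.4  134.2] [ 543.9 -267.2  148.7]
side [339 148   1   5   5] [ 481.6 -284.2  131. ] [ 481.1 -288.6  121.7] [ 482.3 -280.1  142.3]
side [312 153   4   8  11] [ 544.4 -210.6  144.5] [ 542.  -230.6  140.9] [ 547.1 -198.2  146.6]
side [327 159   3   5  10] [ 497.2 -199.1  144.3] [ 494.5 -213.7  138.4] [ 499.  -187.9  145.8]
```

View pics/d.png

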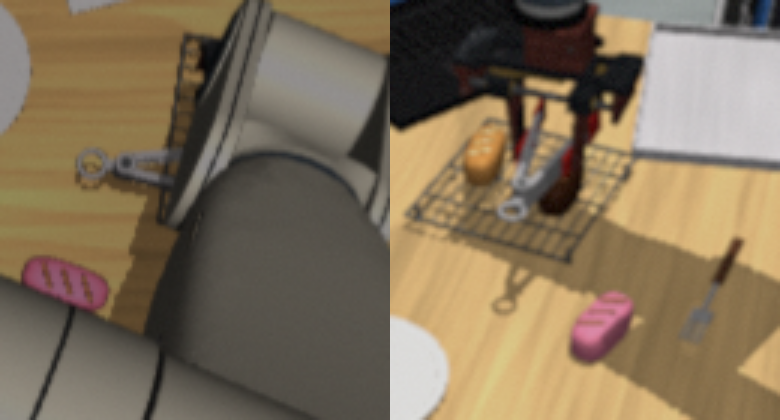

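Jaws measured 65 mm ahead of the TCP, level, straddling the roll in plan. In the side crop the rye roll is at (560,190), just below the jaws. Lowering.

```bash
python3 -m inch '[{"tx":0.7,"ty":0.05,"tz":1.5,"ax":0,"ay":0,"az":0,"jaw":0.63},{"tx":0,"ty":0,"tz":2.2,"ax":0,"ay":0,"az":0,"jaw":0.63},{"tx":0,"ty":0,"tz":2,"ax":0,"ay":0,"az":0,"jaw":0.63},{"tx":0,"ty":0,"tz":1.6,"ax":0,"ay":0,"az":0,"jaw":0.63},{"tx":0,"ty":0,"tz":1.1,"ax":0,"ay":0,"az":0,"jaw":0.63},{"tx":0,"ty":0,"tz":0.4,"ax":0,"ay":0,"az":0,"jaw":0.63},{"tx":0,"ty":0,"tz":0,"ax":0,"ay":0,"az":0,"jaw":0.63}]'; python3 go.py 526.7 -220.3 33 -5;  python3 - <<'E'
from h import *
np.set_printoptions(precision=1,suppress=True)
j,e=viewer.get_image('side')
save('e',j[110:220,270:380],s=5)
E
```

```text
t: 7.3
ee_pos: [528.2, -221.3, 34.7]
orientation: [3.139, -0.138, 0.0]
ft_force: [-0.6, -0.3, -1.3]
width: 55.3
t 7.3 q [-0.417  0.622  1.84   0.     0.68  -0.329] pos [ 528.2 -221.3   34.7] w 55.3 F [-0.6 -0.3 -1.3]
yaw -5.0 toolz [ 0. -0. -1.]
shift cm [-0.16 -0.08  0.17]
az -0.05
```

View pics/e.png

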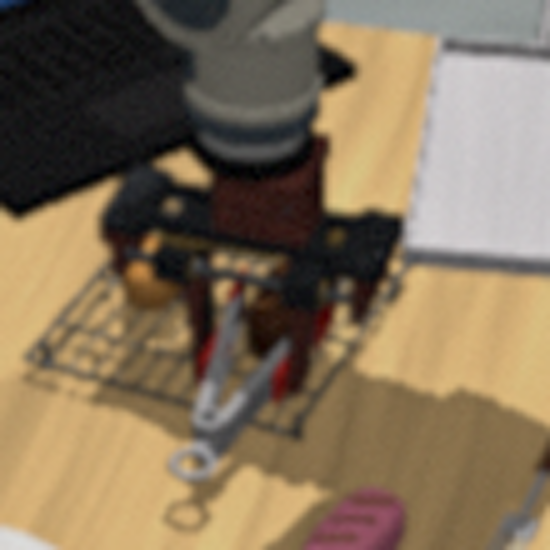

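The roll sits between the jaws (at (275,325)) with no contact force. Closing gently.

```bash
python3 -m inch '[{"tx":-0.15,"ty":0,"tz":0.1,"ax":0,"ay":0,"az":0,"jaw":0.6},{"tx":0,"ty":0,"tz":0,"ax":0,"ay":0,"az":0,"jaw":0.58},{"tx":0,"ty":0,"tz":0,"ax":0,"ay":0,"az":0,"jaw":0.56},{"tx":0,"ty":0,"tz":0,"ax":0,"ay":0,"az":0,"jaw":0.55},{"tx":0,"ty":0,"tz":0,"ax":0,"ay":0,"az":0,"jaw":0.55}]'; python3 -m inch '[{"tx":0,"ty":0,"tz":0,"ax":0,"ay":0,"az":0,"jaw":0.54},{"tx":0,"ty":0,"tz":0,"ax":0,"ay":0,"az":0,"jaw":0.53},{"tx":0,"ty":0,"tz":0,"ax":0,"ay":0,"az":0,"jaw":0.53}]'; python3 go.py
```

```text
t: 7.98
ee_pos: [526.8, -221.2, 33.8]
orientation: [3.138, -0.138, 0.001]
ft_force: [0.5, -0.3, -0.6]
width: 48.8
t: 8.35
ee_pos: [526.8, -221.2, 33.8]
orientation: [3.138, -0.138, 0.001]
ft_force: [0.5, 0.4, 0.2]
width: 48.7
t 8.35 q [-0.418  0.622  1.843  0.     0.676 -0.33 ] pos [ 526.8 -221.2   33.8] w 48.7 F [0.5 0.4 0.2]
yaw -5.1 toolz [ 0. -0. -1.]
```

```bash
python3 -m inch '[{"tx":0,"ty":0,"tz":-0.2,"ax":0,"ay":0,"az":0,"jaw":0.52},{"tx":0,"ty":0,"tz":-0.6,"ax":0,"ay":0,"az":0,"jaw":0.52},{"tx":0,"ty":0,"tz":-1,"ax":0,"ay":0,"az":0,"jaw":0.52},{"tx":0,"ty":0,"tz":-1.2,"ax":0,"ay":0,"az":0,"jaw":0.52},{"tx":0,"ty":0,"tz":-1.5,"ax":0,"ay":0,"az":0,"jaw":0.52},{"tx":0,"ty":0,"tz":-1.5,"ax":0,"ay":0,"az":0,"jaw":0.52},{"tx":0,"ty":0,"tz":-1.2,"ax":0,"ay":0,"az":0,"jaw":0.52},{"tx":0,"ty":0,"tz":-0.6,"ax":0,"ay":0,"az":0,"jaw":0.52},{"tx":0,"ty":0,"tz":0,"ax":0,"ay":0,"az":0,"jaw":0.52},{"tx":0,"ty":0,"tz":0,"ax":0,"ay":0,"az":0,"jaw":0.52}]'; python3 go.py;  python3 - <<'E'
from h import *
np.set_printoptions(precision=1,suppress=True)
j,e=viewer.get_image('side')
save('f',j[110:220,270:380],s=5)
for m in masks_of('side','roll_rye')[:3]:
    P,u,v=pts('side',e,m['pixels']); print(m['score'],m['location'],np.median(P,0),np.percentile(P,98,0),np.percentile(P,2,0))
E
```

```text
t: 9.6
ee_pos: [526.2, -221.0, 111.2]
orientation: [-3.138, 0.138, 0.001]
ft_force: [-0.2, -0.8, -1.1]
width: 49.0
t 9.6 q [-0.418  0.496  1.822  0.     0.824 -0.33 ] pos [ 526.2 -221.   111.2] w 49.0 F [-0.2 -0.8 -1.1]
yaw -5.1 toolz [-0.001  0.    -1.   ]
0.67 [419.0, 192.3] [ 211.1 -263.1   32.7] [ 237.2 -237.2   40.9] [ 182.1 -317.7   -1.7]
0.62 [315.3, 165.7] [ 533.7 -194.9  127.8] [ 576.5 -101.2  139.3] [ 495.1 -407.2   -1.7]
0.58 [339.1, 219.0] [432.3 -79.7  33.7] [457.3 -53.2  41.4] [ 410.4 -125.6    0.1]
```

View pics/f.png

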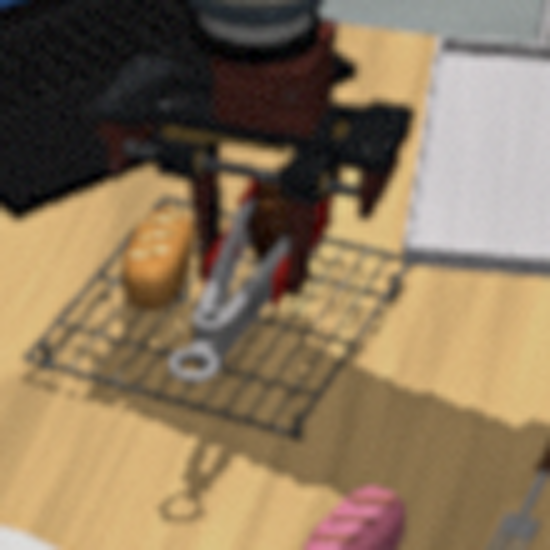

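The roll is held clear of the rack. Now to the plate.

```bash
python3 go.py 659.8 85.8 60; python3 -m inch '[{"tx":0.5,"ty":-1.5,"tz":0,"ax":0,"ay":0,"az":0,"jaw":0.52},{"tx":1,"ty":-2.5,"tz":0,"ax":0,"ay":0,"az":0,"jaw":0.52},{"tx":1,"ty":-3.5,"tz":0,"ax":0,"ay":0,"az":0,"jaw":0.52},{"tx":1,"ty":-3.5,"tz":0,"ax":0,"ay":0,"az":0,"jaw":0.52},{"tx":1,"ty":-3.5,"tz":0,"ax":0,"ay":0,"az":0,"jaw":0.52},{"tx":1,"ty":-3.5,"tz":0,"ax":0,"ay":0,"az":0,"jaw":0.52},{"tx":1,"ty":-3.5,"tz":0,"ax":0,"ay":0,"az":0,"jaw":0.52},{"tx":1,"ty":-3.5,"tz":0,"ax":0,"ay":0,"az":0,"jaw":0.52},{"tx":1,"ty":-3,"tz":0,"ax":0,"ay":0,"az":0,"jaw":0.52},{"tx":1,"ty":-2.2,"tz":0,"ax":0,"ay":0,"az":0,"jaw":0.52},{"tx":1,"ty":-1,"tz":0,"ax":0,"ay":0,"az":0,"jaw":0.52},{"tx":0.1,"ty":-0.5,"tz":0,"ax":0,"ay":0,"az":0,"jaw":0.52}]'; python3 go.py 659.8 85.8 24 -5;  python3 - <<'E'
from h import *
np.set_printoptions(precision=1,suppress=True)
j,e=viewer.get_image('side')
save('g',j[140:300,200:360],s=3.6)
E
```

```text
t 9.7 q [-0.418  0.497  1.822  0.     0.824 -0.33 ] pos [ 526.2 -220.9  111.1] w 48.6 F [-0.1  0.2 -1.6]
yaw -5.1 toolz [-0.001  0.    -1.   ]
shift cm [ 10.61 -31.73   5.11]
t: 11.2
ee_pos: [660.8, 85.5, 111.5]
orientation: [3.138, -0.138, 0.0]
ft_force: [0.4, -0.1, -2.0]
width: 49.0
t 11.2 q [ 0.111  0.612  1.599 -0.     0.93   0.199] pos [660.8  85.5 111.5] w 49.0 F [ 0.4 -0.1 -2. ]
yaw -5.0 toolz [ 0. -0. -1.]
shift cm [-0.1  -0.02  8.75]
az -0.04
```

View pics/g.png

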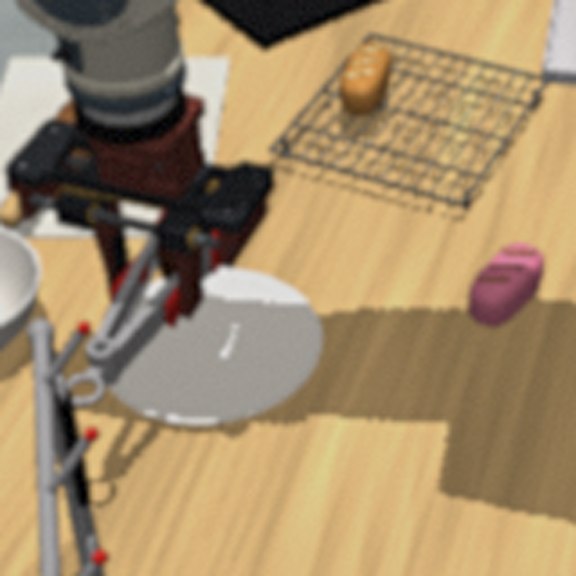

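The roll is still in the jaws above the plate; nothing is in the way. Lowering.

```bash
python3 -m inch '[{"tx":-0.1,"ty":0,"tz":1.5,"ax":0,"ay":0,"az":0,"jaw":0.52},{"tx":0,"ty":0,"tz":2,"ax":0,"ay":0,"az":0,"jaw":0.52},{"tx":0,"ty":0,"tz":2,"ax":0,"ay":0,"az":0,"jaw":0.52},{"tx":0,"ty":0,"tz":1.5,"ax":0,"ay":0,"az":0,"jaw":0.52},{"tx":0,"ty":0,"tz":1,"ax":0,"ay":0,"az":0,"jaw":0.52},{"tx":0,"ty":0,"tz":0.5,"ax":0,"ay":0,"az":0,"jaw":0.52},{"tx":0,"ty":0,"tz":0,"ax":0,"ay":0,"az":0,"jaw":0.52}]'; for i in 1; do python3 -m inch '[{"tx":0,"ty":0,"tz":0.2,"ax":0,"ay":0,"az":0,"jaw":0.52},{"tx":0,"ty":0,"tz":0.1,"ax":0,"ay":0,"az":0,"jaw":0.52},{"tx":0,"ty":0,"tz":0,"ax":0,"ay":0,"az":0,"jaw":0.52}]'; done; python3 go.py
```

```text
t: 12.12
ee_pos: [659.2, 85.5, 26.6]
orientation: [-3.139, 0.138, 0.0]
ft_force: [-0.2, -0.1, -1.4]
width: 48.8
t: 12.5
ee_pos: [659.2, 85.4, 23.9]
orientation: [-3.138, 0.138, -0.001]
ft_force: [-0.5, -0.1, -2.6]
width: 48.8
t 12.5 q [0.111 0.732 1.624 0.    0.785 0.199] pos [659.2  85.4  23.9] w 48.8 F [-0.5 -0.1 -2.6]
yaw -5.1 toolz [ 0.  0. -1.]
```

```bash
python3 -m inch '[{"tx":0,"ty":0,"tz":0.1,"ax":0,"ay":0,"az":0,"jaw":0.52},{"tx":0,"ty":0,"tz":0.1,"ax":0,"ay":0,"az":0,"jaw":0.52},{"tx":0,"ty":0,"tz":0,"ax":0,"ay":0,"az":0,"jaw":0.52},{"tx":0,"ty":0,"tz":0,"ax":0,"ay":0,"az":0,"jaw":0.52}]';python3 -m inch '[{"tx":0,"ty":0,"tz":0.1,"ax":0,"ay":0,"az":0,"jaw":0.52},{"tx":0,"ty":0,"tz":0.1,"ax":0,"ay":0,"az":0,"jaw":0.52},{"tx":0,"ty":0,"tz":0,"ax":0,"ay":0,"az":0,"jaw":0.52},{"tx":0,"ty":0,"tz":0,"ax":0,"ay":0,"az":0,"jaw":0.52}]'
```

```text
t: 13.0
ee_pos: [659.1, 85.4, 21.7]
orientation: [3.139, -0.139, -0.0]
ft_force: [-0.3, 0.5, -2.7]
width: 48.9
t: 13.5
ee_pos: [659.2, 85.5, 19.8]
orientation: [-3.138, 0.138, -0.0]
ft_force: [-0.3, 0.3, 0.6]
width: 48.9
```

Run:
```python
from h import *
for k in range(6): print(np.round(get_obs()['ft_force'],1), np.round(get_obs()['moment'],2)); viewer.get_image('side')
```

```text
[-0.3  0.3  0.6] [-0.01  0.06 -0.04]
[-1.2  0.8  0.4] [ 0.03 -0.01 -0.  ]
[-1.   0.5  0.4] [-0.03  0.05 -0.02]
[-0.3  1.1  0.9] [-0.04  0.05 -0.01]
[-1.3  1.   0.8] [-0.02  0.   -0.02]
[-1.   0.3  0.9] [ 0.02  0.06 -0.06]
```

Force rose by about 2.7 N, so the roll stands on the plate. Opening the jaws (still holding the tongs), then lifting straight up.

```bash
python3 -m inch '[{"tx":0,"ty":0,"tz":0,"ax":0,"ay":0,"az":0,"jaw":0.55},{"tx":0,"ty":0,"tz":0,"ax":0,"ay":0,"az":0,"jaw":0.57},{"tx":0,"ty":0,"tz":0,"ax":0,"ay":0,"az":0,"jaw":0.6},{"tx":0,"ty":0,"tz":0,"ax":0,"ay":0,"az":0,"jaw":0.63},{"tx":0,"ty":0,"tz":0,"ax":0,"ay":0,"az":0,"jaw":0.63},{"tx":0,"ty":0,"tz":0,"ax":0,"ay":0,"az":0,"jaw":0.63},{"tx":0,"ty":0,"tz":0,"ax":0,"ay":0,"az":0,"jaw":0.63},{"tx":0,"ty":0,"tz":0,"ax":0,"ay":0,"az":0,"jaw":0.63}]'
python3 - <<'E'
from h import *
np.set_printoptions(precision=1,suppress=True)
j,e=viewer.get_image('side'); print(get_obs()['ft_force'])
save('h',j[150:290,200:340],s=4)
E
```

```text
t: 14.8
ee_pos: [659.1, 85.4, 19.7]
orientation: [-3.139, 0.138, -0.0]
ft_force: [0.1, -0.3, -1.6]
width: 55.7
[-0.1  0.1 -1.2]
```

View pics/h.png

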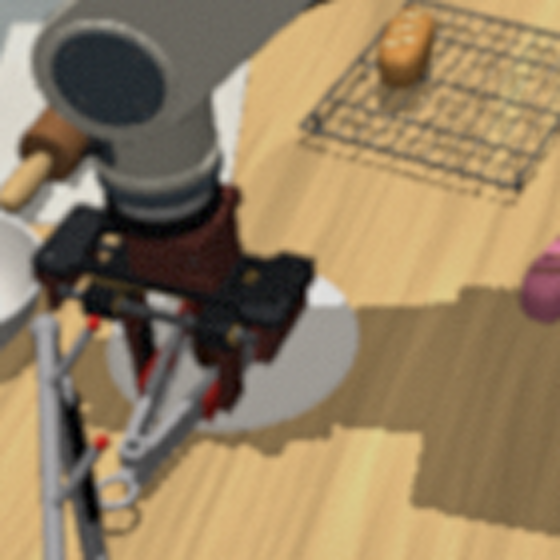

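Force back to tongs' weight only. Lift, and check the roll by number; also fit the arm's link lengths from logged joint/pose pairs to plan the hang.

```bash
python3 -m inch '[{"tx":0,"ty":0,"tz":-0.5,"ax":0,"ay":0,"az":0,"jaw":0.63},{"tx":0,"ty":0,"tz":-1,"ax":0,"ay":0,"az":0,"jaw":0.63},{"tx":0,"ty":0,"tz":-2,"ax":0,"ay":0,"az":0,"jaw":0.63},{"tx":0,"ty":0,"tz":-3,"ax":0,"ay":0,"az":0,"jaw":0.63},{"tx":0,"ty":0,"tz":-4,"ax":0,"ay":0,"az":0,"jaw":0.63},{"tx":0,"ty":0,"tz":-4,"ax":0,"ay":0,"az":0,"jaw":0.63},{"tx":0,"ty":0,"tz":-4,"ax":0,"ay":0,"az":0,"jaw":0.63},{"tx":0,"ty":0,"tz":-3.5,"ax":0,"ay":0,"az":0,"jaw":0.63},{"tx":0,"ty":0,"tz":-2,"ax":0,"ay":0,"az":0,"jaw":0.63},{"tx":0,"ty":0,"tz":0,"ax":0,"ay":0,"az":0,"jaw":0.63}]'>/dev/null; python3 go.py
python3 - <<'E'
from h import *
from scipy.optimize import least_squares
np.set_printoptions(precision=2,suppress=True)
d=np.array([[.423,1.63,np.hypot(234.65,579.26),222.7],[.367,2.095,np.hypot(443,59.6),102.6],[.576,2.119,np.hypot(442.9,56.5),4.1],[.323,2.085,np.hypot(443.6,56.7),124.6],[.474,1.831,np.hypot(520,219.7),121.7],[.622,1.84,np.hypot(528.2,221.3),34.7],[.612,1.599,np.hypot(660.8,85.5),111.5],[.732,1.624,np.hypot(659.2,85.4),23.9]])
def f(p):
    L1,L2,r0,z0=p
    return np.r_[r0+L1*np.sin(d[:,0])+L2*np.sin(d[:,0]+d[:,1])-d[:,2], z0+L1*np.cos(d[:,0])+L2*np.cos(d[:,0]+d[:,1])-d[:,3]]
s=least_squares(f,[500,500,0,0]);print('L1,L2,r0,z0(=h-LT)',s.x,'res',np.abs(s.fun).max())
for cam in('side','top'):
    j,e=viewer.get_image(cam)
    P,u,v=pts(cam,e,np.ones(e.shape,bool))
    k=(P[:,2]>34)&(P[:,2]<60)&(P[:,0]>560)&(P[:,0]<740)&(P[:,1]>-70)&(P[:,1]<110)
    if k.sum()>9: print(cam,k.sum(),cv2.minAreaRect(P[k,:2].astype(np.float32)),np.percentile(P[k,2],[50,98]))
    for m in masks_of(cam,'plate')[:1]:
        Q,_,_=pts(cam,e,m['pixels']); print('plate',m['score'],Q.min(0),Q.max(0))
E
```

```text
t 16.1 q [0.111 0.443 1.503 0.    1.192 0.199] pos [659.8  85.5 261.8] w 55.7 F [-0.3 -0.8 -2.4]
yaw -5.1 toolz [ 0.004  0.    -1.   ]
L1,L2,r0,z0(=h-LT) [550.52 484.18 -47.69 -40.14] res 19.242696083743432
side 274 ((652.0184326171875, 22.674360275268555), (84.68400573730469, 37.51055145263672), 83.73970794677734) [44.95 50.48]
plate 0.77 [564.12 -82.92  -3.6 ] [749.45 113.05  49.95]
plate 0.82 [599.52 -67.15  -1.45] [730.04 -16.95  17.54]
```

The roll lies at (652, 23) on the plate centre (654, 21). Next: turn the tongs so the loop axis lines up with the hook.

```bash
python3 -m inch '[{"tx":0,"ty":0,"tz":-0.8,"ax":0,"ay":0,"az":9.85,"jaw":0.6},{"tx":0,"ty":0,"tz":-1,"ax":0,"ay":0,"az":9.85,"jaw":0.6},{"tx":0,"ty":0,"tz":-1,"ax":0,"ay":0,"az":9.85,"jaw":0.6},{"tx":0,"ty":0,"tz":-1,"ax":0,"ay":0,"az":9.85,"jaw":0.6},{"tx":0,"ty":0,"tz":-1,"ax":0,"ay":0,"az":9.85,"jaw":0.6},{"tx":0,"ty":0,"tz":-1,"ax":0,"ay":0,"az":9.85,"jaw":0.6},{"tx":0,"ty":0,"tz":0,"ax":0,"ay":0,"az":0,"jaw":0.6}]'; python3 go.py 520 200 340 -64.2
```

```text
t: 17.18
ee_pos: [659.1, 85.4, 317.0]
orientation: [2.663, -1.666, -0.001]
ft_force: [0.1, -0.2, -1.4]
width: 52.7
t 17.175 q [0.111 0.398 1.444 0.    1.3   1.229] pos [659.1  85.4 317. ] w 52.7 F [ 0.1 -0.2 -1.4]
yaw -64.1 toolz [-0.001 -0.    -1.   ]
shift cm [-16.39   7.5   -2.29]
az 0.13
```

```bash
python3 -m inch '[{"tx":-1.6,"ty":0.6,"tz":-1,"ax":0,"ay":0,"az":0,"jaw":0.6},{"tx":-3,"ty":1.2,"tz":-1,"ax":0,"ay":0,"az":0,"jaw":0.6},{"tx":-4,"ty":1.4,"tz":-1,"ax":0,"ay":0,"az":0,"jaw":0.6},{"tx":-4,"ty":1.4,"tz":-1,"ax":0,"ay":0,"az":0,"jaw":0.6},{"tx":-4,"ty":1.4,"tz":0,"ax":0,"ay":0,"az":0,"jaw":0.6},{"tx":-4,"ty":1.4,"tz":0,"ax":0,"ay":0,"az":0,"jaw":0.6},{"tx":-4,"ty":1.4,"tz":0,"ax":0,"ay":0,"az":0,"jaw":0.6},{"tx":-3,"ty":1,"tz":0,"ax":0,"ay":0,"az":0,"jaw":0.6},{"tx":-1.3,"ty":0.5,"tz":0,"ax":0,"ay":0,"az":0,"jaw":0.6},{"tx":0,"ty":0,"tz":0,"ax":0,"ay":0,"az":0,"jaw":0.6}]' >/dev/null; python3 go.py
python3 -m inch '[{"tx":0,"ty":0,"tz":0,"ax":7,"ay":0,"az":0,"jaw":0.6},{"tx":0,"ty":0,"tz":0,"ax":7,"ay":0,"az":0,"jaw":0.6},{"tx":0,"ty":0,"tz":0,"ax":7,"ay":0,"az":0,"jaw":0.6},{"tx":0,"ty":0,"tz":0,"ax":7,"ay":0,"az":0,"jaw":0.6},{"tx":0,"ty":0,"tz":0,"ax":7,"ay":0,"az":0,"jaw":0.6},{"tx":0,"ty":0,"tz":0,"ax":0,"ay":0,"az":0,"jaw":0.6}]'; python3 go.py
```

```text
t 18.425 q [ 0.578  0.152  1.684 -0.     1.306  1.695] pos [439.7 300.9 357.7] w 53.1 F [-0.5 -0.3 -1.1]
yaw -64.0 toolz [ 0. -0. -1.]
t: 19.18
ee_pos: [439.3, 298.7, 356.3]
orientation: [-2.198, 1.377, -0.434]
ft_force: [0.4, 0.0, -1.3]
width: 52.9
t 19.175 q [ 0.637 -0.104  2.078 -0.198  0.576  1.89 ] pos [439.3 298.7 356.3] w 52.9 F [ 0.4  0.  -1.3]
yaw -64.2 toolz [ 0.514  0.248 -0.821]
```

```bash
cat > eye.py <<'E'
import sys; from h import *
np.set_printoptions(precision=1,suppress=True)
o=get_obs(); M=R.from_rotvec(o['orientation']).as_matrix(); t=o['ee_pos']
loc=np.array([0,-105,-12.]); pred=t+M@loc; print('pred eye',pred,'axis toolz',M[:,2])
pan=[]
for cam in('top','side'):
    im,d=viewer.get_image(cam); P,u,v=pts(cam,d,np.ones(d.shape,bool))
    L=(P-t)@M   # tool frame
    k=(abs(L[:,0])<22)&(L[:,1]<-70)&(L[:,1]>-130)&(L[:,2]>-40)&(L[:,2]<15)
    l=L[k]; print(cam,k.sum(),'tool-frame min/max',np.percentile(l,[2,98],0))
    for a in range(-125,-70,8):
        q=l[abs(l[:,1]-a)<4]
        if len(q): print('  ',a,len(q),'x',q[:,0].min(),q[:,0].max(),'z med',np.median(q[:,2]))
    H=[556.5,389.3,310]; uv=proj(cam,[pred,H])
    c=np.round(uv.mean(0)).astype(int); x0,y0=max(0,c[0]-33),max(0,c[1]-33)
    w=cv2.resize(im[y0:y0+66,x0:x0+66],None,fx=6,fy=6,interpolation=cv2.INTER_CUBIC)
    for q in uv: cv2.circle(w,tuple(int(s) for s in (q-[x0,y0]+.5)*6),2,(0,255,0),-1)
    pan.append(w); print(cam,'origin',x0,y0,uv)
save(sys.argv[1],np.hstack(pan))
E
python3 eye.py i
```

```text
pred eye [510.6 333.4 426.1] axis toolz [ 0.5  0.2 -0.8]
top 225 tool-frame min/max [[ -12.4 -121.7  -30.1]
 [  11.9  -71.3   -1.9]]
   -125 7 x -4.1152377937810956 6.805312505801893 z med -13.646089557540837
   -117 29 x -12.921549571147256 12.182104716013372 z med -13.85455238528914
   -109 17 x -14.133041637892255 13.633160800707651 z med -14.365564846044077
   -101 29 x -12.554578238031626 12.058773317181757 z med -13.766126619341673
   -93 33 x -6.744911265259725 6.880585241821678 z med -14.853572884520899
   -85 50 x -9.255771286268942 9.398777153201012 z med -26.53459792863105
   -77 43 x -10.182051958937363 10.498439583276532 z med -25.933796014753586
top origin 155 111 [[192.  148. ]
 [183.8 140.5]]
side 374 tool-frame min/max [[ -14.8 -123.7  -27.5]
 [   8.5  -71.3    1.4]]
   -125 19 x -11.572655645505387 6.45958364970947 z med -13.270264413345544
   -117 28 x -15.818572084459522 11.54250712793499 z med -13.351113504024854
   -109 25 x -16.571495088199875 10.274808796409937 z med -13.360728955128426
   -101 29 x -13.606243870336987 7.465618474994402 z med -13.456458475593667
   -93 75 x -10.449953384161251 4.8173701039111405 z med -14.627969576360691
   -85 94 x -12.2271633314032 7.245512098146505 z med -16.375664600299146
   -77 83 x -14.05672715419295 5.819185924616858 z med -16.126131014982978
side origin 206 196 [[253.5 196.5]
 [224.8 260.8]]
```

View pics/i.png

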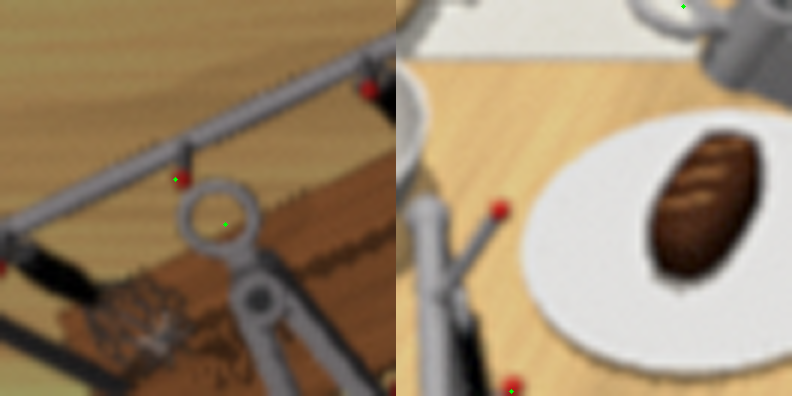

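Top crop: loop centre at (220,216), free hook's ball at (182,180); side crop: rye roll upright on the plate, ball at (513,388), loop at (680,8). Computing the offset hook tip − loop per camera so that camera bias cancels.

Run:
```python
from h import *
np.set_printoptions(precision=1,suppress=True)
o=get_obs(); M=R.from_rotvec(o['orientation']).as_matrix(); t=o['ee_pos']
for c,e,tip,px in(('top',[-0.2,-109.5,-11.7],[556,387.2,310],[155+182/6-.5,111+180/6-.5]),('side',[-2.9,-111,-11],[556.3,390.7,310],[206+117.5/6-.5,196+388/6-.5])):
    E=t+M@np.array(e); print(c,'eye',E,'tip in tool from eye',M.T@(np.array(tip)-E)); print('  tip px',proj(c,[tip]),'seen',px,'eye px',proj(c,[E]))
```

```text
top eye [515.8 336.7 430.5] tip in tool from eye [-28.1  21.2 132.1]
  tip px [[184.7 140.6]] seen [184.83333333333334, 140.5] eye px [[189.9 145.1]]
side eye [516.1 339.8 430.7] tip in tool from eye [-28.4  21.3 132.4]
  tip px [[224.6 261.4]] seen [225.08333333333334, 260.1666666666667] eye px [[248.9 196.2]]
```

```bash
python3 -m inch '[{"tx":-1.4,"ty":1,"tz":1,"ax":0,"ay":0,"az":0,"jaw":0.6},{"tx":-1.4,"ty":1,"tz":2,"ax":0,"ay":0,"az":0,"jaw":0.6},{"tx":0,"ty":0,"tz":3,"ax":0,"ay":0,"az":0,"jaw":0.6},{"tx":0,"ty":0,"tz":3,"ax":0,"ay":0,"az":0,"jaw":0.6},{"tx":0,"ty":0,"tz":1.7,"ax":0,"ay":0,"az":0,"jaw":0.6},{"tx":0,"ty":0,"tz":0.5,"ax":0,"ay":0,"az":0,"jaw":0.6},{"tx":0,"ty":0,"tz":0,"ax":0,"ay":0,"az":0,"jaw":0.6},{"tx":0,"ty":0,"tz":0,"ax":0,"ay":0,"az":0,"jaw":0.6}]' >/dev/null; python3 go.py; sed -i 's/-105,-12/-107.5,-12/' eye.py; python3 eye.py j
```

```text
t 20.275 q [ 0.684  0.141  2.098 -0.42   0.331  2.162] pos [471.6 346.8 255.3] w 52.9 F [ 0.5 -0.5 -1.1]
yaw -64.2 toolz [ 0.517  0.25  -0.819]
pred eye [544.6 382.1 326.8] axis toolz [ 0.5  0.3 -0.8]
top 190 tool-frame min/max [[ -12.1 -121.3  -30.2]
 [  12.4  -71.7    6.1]]
   -125 5 x -2.9326397311620527 6.752405055112986 z med -15.843046244619499
   -117 23 x -12.857413999495526 12.750275249687995 z med -13.629708352217778
   -109 21 x -13.763550617273747 13.055680767014243 z med -11.917457821004325
   -101 24 x -12.858775254685625 12.378393005531686 z med -13.905780687093692
   -93 28 x -7.153258344375132 4.982797898219574 z med -16.425433711088253
   -85 40 x -9.175986438116185 9.799091900073032 z med -25.730434612137653
   -77 38 x -10.810711776635747 10.905182506155512 z med -25.897986220520473
top origin 151 109 [[184.4 143.7]
 [183.8 140.5]]
side 359 tool-frame min/max [[ -14.1 -121.5  -27.6]
 [  10.3  -70.8    9.8]]
   -125 11 x -7.0025325079726715 5.270437190646026 z med -13.196740525822335
   -117 28 x -14.241309716205162 10.427730617613854 z med -12.759193749354939
   -109 43 x -15.763057836402771 13.697267774554001 z med -10.19762753262519
   -101 30 x -14.298748841630077 10.686279234988051 z med -13.12786906510187
   -93 54 x -8.43387840037295 4.395847326366562 z med -13.80227089552762
   -85 94 x -13.048174410667974 6.892597456434961 z med -17.387341134408402
   -77 74 x -13.522793628776308 7.244106234543755 z med -18.707272352804843
side origin 195 224 [[231.3 252.8]
 [224.8 260.8]]
```

View pics/j.png

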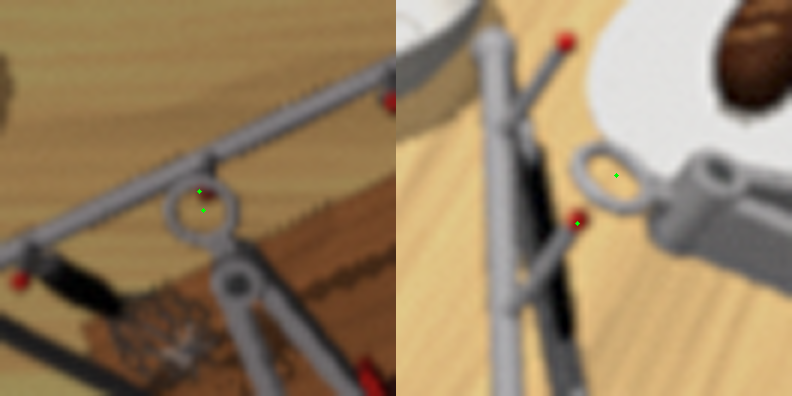

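Both views show the loop centred on the hook's line, about 20 mm short of the ball (side: loop (612,178), ball (577,220)). Joint 6 is getting near its limit, so I'll turn the tool 10° about the loop axis, keeping the loop in place.

```bash
cat > ep.py <<'E'
from h import *
np.set_printoptions(precision=1,suppress=True)
o=get_obs(); M=R.from_rotvec(o['orientation']).as_matrix(); t=o['ee_pos']
e=t+M@np.array([0,-107.5,-12]); ref=np.array([544.6,382.1,326.8]); ax=np.array([.516,.25,-.819])
s=(e-ref)@ax; print('eye',e,'advance',s,'off-axis (tool)',M.T@(e-ref-s*ax),'q',np.round(o['qpos'],2),'F',o['ft_force'],'t',o['t'],'w',o['width'])
E
python3 -m inch '[{"tx":0.94,"ty":-0.08,"tz":0,"ax":0,"ay":0,"az":-5,"jaw":0.6},{"tx":0.94,"ty":-0.08,"tz":0,"ax":0,"ay":0,"az":-5,"jaw":0.6},{"tx":0,"ty":0,"tz":0,"ax":0,"ay":0,"az":0,"jaw":0.6},{"tx":0,"ty":0,"tz":0,"ax":0,"ay":0,"az":0,"jaw":0.6}]' >/dev/null; python3 ep.py
```

```text
eye [544.9 382.3 326.8] advance 0.1723933400599743 off-axis (tool) [ 0.  -0.3  0. ] q [ 0.6  0.1  2.1 -0.3  0.3  1.9] F [-0.3 -0.  -2.2] t 20.875 w 52.821451149607086
```

Loop is still on axis. Thread it.

```bash
python3 -m inch '[{"tx":0,"ty":0,"tz":0.5,"ax":0,"ay":0,"az":0,"jaw":0.6},{"tx":0,"ty":0,"tz":0.7,"ax":0,"ay":0,"az":0,"jaw":0.6},{"tx":0,"ty":0,"tz":0.7,"ax":0,"ay":0,"az":0,"jaw":0.6},{"tx":0,"ty":0,"tz":0.6,"ax":0,"ay":0,"az":0,"jaw":0.6},{"tx":0,"ty":0,"tz":0,"ax":0,"ay":0,"az":0,"jaw":0.6}]' >/dev/null; python3 ep.py;python3 -m inch '[{"tx":0,"ty":0,"tz":0.5,"ax":0,"ay":0,"az":0,"jaw":0.6},{"tx":0,"ty":0,"tz":0.7,"ax":0,"ay":0,"az":0,"jaw":0.6},{"tx":0,"ty":0,"tz":0.7,"ax":0,"ay":0,"az":0,"jaw":0.6},{"tx":0,"ty":0,"tz":0.6,"ax":0,"ay":0,"az":0,"jaw":0.6},{"tx":0,"ty":0,"tz":0,"ax":0,"ay":0,"az":0,"jaw":0.6}]' >/dev/null; python3 ep.py
python3 - <<'E'
from h import *
i,d=viewer.get_image('top'); j,e=viewer.get_image('side')
save('k',np.hstack([cv2.resize(i[109:175,151:217],(396,396)),cv2.resize(j[224:290,195:261],(396,396))]))
E
```

```text
eye [557.9 388.5 305.1] advance 26.292076528417955 off-axis (tool) [-0.   0.4  0. ] q [ 0.6  0.2  2.1 -0.4  0.3  1.9] F [ 0.6  0.3 -2. ] t 21.5 w 52.7667608159594
eye [570.8 394.8 284.7] advance 51.16074093397764 off-axis (tool) [-0.1  0.3  0. ] q [ 0.6  0.2  2.1 -0.5  0.2  2. ] F [ 0.2 -0.  -0.8] t 22.125 w 53.03472746200161
```

View pics/k.png

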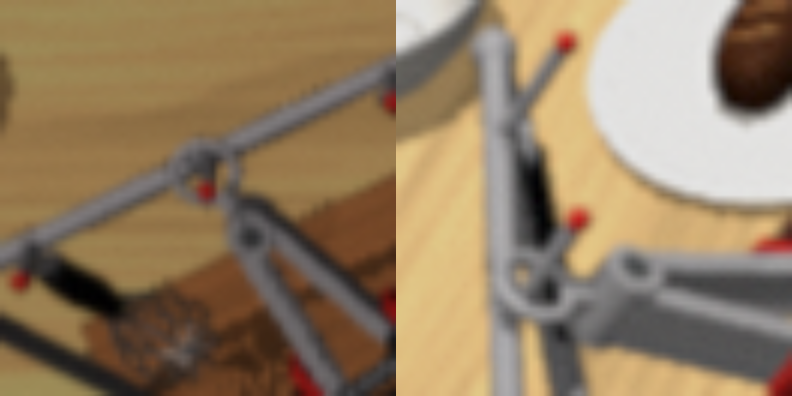

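The loop is around the hook (top crop: red ball at (206,190) seen through it; side: ring around the pin at (540,275)). To avoid a swing on release, I'll let the tongs pivot between the pads: move the grip along an arc about the loop.

```bash
python3 -m inch '[{"tx":0,"ty":0.1,"tz":0,"ax":-5,"ay":0,"az":0,"jaw":0.6},{"tx":0,"ty":0.1,"tz":0,"ax":-5,"ay":0,"az":0,"jaw":0.6},{"tx":0,"ty":-0.16,"tz":0.68,"ax":0,"ay":0,"az":0,"jaw":0.6},{"tx":0,"ty":-0.17,"tz":0.68,"ax":0,"ay":0,"az":0,"jaw":0.6},{"tx":0,"ty":0,"tz":0,"ax":0,"ay":0,"az":0,"jaw":0.6}]'; python3 go.py; python3 -m inch '[{"tx":0,"ty":-0.26,"tz":0.65,"ax":0,"ay":0,"az":0,"jaw":0.6},{"tx":0,"ty":-0.26,"tz":0.66,"ax":0,"ay":0,"az":0,"jaw":0.6},{"tx":0,"ty":-0.33,"tz":0.62,"ax":0,"ay":0,"az":0,"jaw":0.6},{"tx":0,"ty":-0.34,"tz":0.62,"ax":0,"ay":0,"az":0,"jaw":0.6},{"tx":0,"ty":0,"tz":0,"ax":0,"ay":0,"az":0,"jaw":0.6}]'; python3 go.py
```

```text
t: 22.85
ee_pos: [512.8, 345.5, 201.6]
orientation: [-2.471, 1.278, -0.406]
ft_force: [-0.1, -0.4, -1.1]
width: 52.8
t 22.85 q [ 0.625  0.299  1.962 -0.233  0.464  1.767] pos [512.8 345.5 201.6] w 52.8 F [-0.1 -0.4 -1.1]
yaw -55.9 toolz [ 0.394  0.157 -0.905]
t: 23.48
ee_pos: [532.5, 356.8, 184.3]
orientation: [-2.47, 1.277, -0.407]
ft_force: [0.2, -0.1, -0.4]
width: 52.7
t 23.475 q [ 0.621  0.356  1.927 -0.24   0.441  1.771] pos [532.5 356.8 184.3] w 52.7 F [ 0.2 -0.1 -0.4]
yaw -55.9 toolz [ 0.395  0.158 -0.905]
```

```bash
python3 -m inch '[{"tx":0,"ty":-0.41,"tz":0.56,"ax":0,"ay":0,"az":0,"jaw":0.6},{"tx":0,"ty":-0.42,"tz":0.57,"ax":0,"ay":0,"az":0,"jaw":0.6},{"tx":0,"ty":0,"tz":0,"ax":0,"ay":0,"az":0,"jaw":0.6}]'; python3 go.py
cat > hang.py <<'E'
from h import *
np.set_printoptions(precision=1,suppress=True)
root=np.array([581,401,270.]); X=np.array([.9,.435,0]); Y=np.array([-.435,.9,0])
for cam in('side','top'):
    im,d=viewer.get_image(cam); P,u,v=pts(cam,d,np.ones(d.shape,bool)); c=im[v,u].astype(int)
    S=np.c_[(P-root)@X,(P-root)@Y,P[:,2]]
    k=(S[:,0]>-130)&(S[:,0]<60)&(abs(S[:,1])<50)&(S[:,2]>60)&(S[:,2]<250)
    red=k&(c[:,0]>90)&(c[:,1]<75)&(c[:,2]<75)
    steel=k&(c.max(1)-c.min(1)<40)&(c.min(1)>60)
    for nm,m in(('red',red),('steel',steel)):
        print(cam,nm,m.sum())
        for z in range(70,250,15):
            q=S[m&(abs(S[:,2]-z)<7.5)]
            if len(q)>2: print('   z',z,len(q),'x',np.percentile(q[:,0],[5,50,95]),'y',np.percentile(q[:,1],[5,50,95]))
E
python3 hang.py
```

```text
t: 23.85
ee_pos: [543.1, 363.1, 177.7]
orientation: [-2.47, 1.277, -0.407]
ft_force: [-0.7, -0.2, -1.6]
width: 52.8
t 23.85 q [ 0.619  0.383  1.905 -0.24   0.436  1.77 ] pos [543.1 363.1 177.7] w 52.8 F [-0.7 -0.2 -1.6]
yaw -55.9 toolz [ 0.395  0.158 -0.905]
side red 162
   z 115 18 x [-99.2 -84.7 -70.8] y [-0.5  2.6  4.2]
   z 130 21 x [-97.3 -82.5 -63.6] y [-0.8  4.2  6. ]
   z 145 44 x [-89.7 -77.6 -64.3] y [2.4 5.4 7.1]
   z 175 7 x [-55.1 -46.9 -44. ] y [-38.4   8.4  18.6]
   z 190 15 x [-54.  -41.1 -36.7] y [-40.6  12.4  14.9]
   z 205 51 x [-54.2 -46.8 -37. ] y [-38.3  11.7  14. ]
   z 220 4 x [-49.  -35.2 -25.1] y [-42.8 -15.3   7.4]
side steel 455
   z 145 39 x [-81.  -67.1 -57.1] y [-45.7   4.5   6.1]
   z 160 44 x [-79.1 -70.1 -54.2] y [-44.2   3.5   6.3]
   z 175 4 x [-53.1 -49.1 -47.4] y [-38.4 -37.4 -36.6]
   z 190 33 x [-58.4 -50.2 -41.4] y [-38.9 -33.3 -17.1]
   z 205 87 x [-55.1 -43.1 -30.2] y [-31.7   3.7   7.2]
   z 220 96 x [-48.3 -39.  -26.1] y [-25.4   4.5   6.8]
   z 235 99 x [-41.3 -31.6 -15.3] y [-20.8   4.8   6.9]
top red 1
top steel 35
   z 220 3 x [-42.7 -41.9 -41. ] y [-24.2 -22.2 -20.3]
   z 235 17 x [-41.1 -39.  -34.9] y [-23.7 -17.7   2. ]
```

Tongs have pivoted to about 24° from plumb, loop on the hook. Release gently, then retreat along the tool axis.

```bash
python3 -m inch '[{"tx":0,"ty":0,"tz":0,"ax":0,"ay":0,"az":0,"jaw":0.66},{"tx":0,"ty":0,"tz":0,"ax":0,"ay":0,"az":0,"jaw":0.7},{"tx":0,"ty":0,"tz":0,"ax":0,"ay":0,"az":0,"jaw":0.75},{"tx":0,"ty":0,"tz":0,"ax":0,"ay":0,"az":0,"jaw":0.8},{"tx":0,"ty":0,"tz":0,"ax":0,"ay":0,"az":0,"jaw":0.9},{"tx":0,"ty":0,"tz":0,"ax":0,"ay":0,"az":0,"jaw":0.95},{"tx":0,"ty":0,"tz":0,"ax":0,"ay":0,"az":0,"jaw":0.95},{"tx":0,"ty":0,"tz":0,"ax":0,"ay":0,"az":0,"jaw":0.95}]'; python3 go.py; python3 hang.py
```

```text
t: 24.95
ee_pos: [542.8, 362.9, 178.0]
orientation: [-2.47, 1.277, -0.407]
ft_force: [-0.7, 0.8, -0.7]
width: 83.3
t 24.95 q [ 0.619  0.382  1.906 -0.24   0.437  1.77 ] pos [542.8 362.9 178. ] w 83.3 F [-0.7  0.8 -0.7]
yaw -55.9 toolz [ 0.395  0.158 -0.905]
side red 342
   z 85 4 x [-44.9 -43.3 -41.4] y [27.4 29.  29.3]
   z 100 55 x [-62.8 -49.9 -38.4] y [27.2 28.7 30.7]
   z 115 67 x [-59.5 -47.2 -34.9] y [26.1 28.2 29.9]
   z 130 29 x [-57.1 -50.8 -34.2] y [-36.6  27.3  29.3]
   z 145 19 x [-45.7 -35.4 -27.6] y [-31.8  23.7  24.6]
   z 160 56 x [-46.5 -37.  -25.8] y [19.5 24.2 25.9]
   z 175 55 x [-42.7 -33.5 -23. ] y [21.  24.7 26.5]
   z 190 54 x [-38.  -29.8 -19.4] y [19.8 24.1 26.1]
side steel 514
   z 115 3 x [-40.  -38.5 -37.3] y [-41.3 -40.3 -40. ]
   z 130 62 x [-53.4 -42.8 -32. ] y [-39.3  23.7  26.5]
   z 145 55 x [-51.  -44.1 -32. ] y [-36.2  22.6  25.7]
   z 160 16 x [-48.  -45.3 -32.6] y [-31.2 -27.9  19.8]
   z 175 32 x [-44.1 -40.  -31.4] y [-29.3 -26.1  19. ]
   z 190 71 x [-39.9 -31.  -17.2] y [-23.8  14.8  17.4]
   z 205 85 x [-36.1 -27.4 -14.5] y [-20.2  13.4  15.3]
   z 220 72 x [-32.1 -25.9  -9.2] y [-16.3  11.1  13.8]
   z 235 73 x [-28.3 -15.1  -4.9] y [ 3.8  9.  10.8]
top red 29
   z 190 28 x [-31.5 -24.4 -17.7] y [-34.2  -5.2  24.1]
top steel 0
```

```bash
python3 -m inch '[{"tx":0,"ty":0.2,"tz":-0.5,"ax":0,"ay":0,"az":0,"jaw":0.95},{"tx":0,"ty":0.5,"tz":-1,"ax":0,"ay":0,"az":0,"jaw":0.95},{"tx":0,"ty":0.8,"tz":-1.5,"ax":0,"ay":0,"az":0,"jaw":0.95},{"tx":0,"ty":1,"tz":-2,"ax":0,"ay":0,"az":0,"jaw":0.95},{"tx":0,"ty":2,"tz":-3,"ax":0,"ay":0,"az":0,"jaw":0.95},{"tx":0,"ty":3,"tz":-3,"ax":0,"ay":0,"az":0,"jaw":0.95},{"tx":0,"ty":4,"tz":-2,"ax":0,"ay":0,"az":0,"jaw":0.95},{"tx":0,"ty":3,"tz":-1,"ax":0,"ay":0,"az":0,"jaw":0.95},{"tx":0,"ty":0,"tz":0,"ax":0,"ay":0,"az":0,"jaw":0.95},{"tx":0,"ty":0,"tz":0,"ax":0,"ay":0,"az":0,"jaw":0.95},{"tx":0,"ty":0,"tz":0,"ax":0,"ay":0,"az":0,"jaw":0.95},{"tx":0,"ty":0,"tz":0,"ax":0,"ay":0,"az":0,"jaw":0.95}]'; python3 hang.py
python3 - <<'E'
from h import *
i,d=viewer.get_image('top'); j,e=viewer.get_image('side')
save('l',np.hstack([cv2.resize(i[105:205,150:250],(396,396)),cv2.resize(j[210:310,190:290],(396,396))]))
P,u,v=pts('side',e,np.ones(e.shape,bool))
k=(P[:,2]>34)&(P[:,2]<60)&(P[:,0]>560)&(P[:,0]<740)&(P[:,1]>-70)&(P[:,1]<110)
print(k.sum(),cv2.minAreaRect(P[k,:2].astype(np.float32)),np.percentile(P[k,2],[50,98]))
E
```

```text
t: 26.55
ee_pos: [382.1, 262.3, 244.6]
orientation: [-2.47, 1.277, -0.407]
ft_force: [0.3, 0.2, -0.6]
width: 83.1
side red 343
   z 85 5 x [-48.7 -43.4 -41.5] y [27.1 28.5 29.5]
   z 100 54 x [-61.9 -50.  -38. ] y [26.  28.5 30.2]
   z 115 66 x [-61.1 -47.7 -33.8] y [-24.   28.   29.8]
   z 130 30 x [-57.1 -49.7 -36.2] y [-10.5  28.1  29.7]
   z 145 20 x [-45.7 -38.4 -27.5] y [21.5 23.9 25.6]
   z 160 52 x [-46.4 -36.3 -26.8] y [20.7 24.3 26.2]
   z 175 56 x [-42.3 -33.2 -22.7] y [21.  24.5 26.4]
   z 190 55 x [-37.9 -29.2 -19.5] y [18.5 23.9 26. ]
side steel 511
   z 130 54 x [-52.8 -41.7 -32.6] y [-39.2  24.   27. ]
   z 145 60 x [-51.2 -44.2 -32. ] y [-35.7  22.7  25.9]
   z 160 23 x [-48.2 -45.4 -32.8] y [-30.2 -28.2  21. ]
   z 175 29 x [-44.  -40.7 -31.2] y [-29.2 -25.5  17.2]
   z 190 69 x [-39.6 -30.9 -16.8] y [-23.9  14.4  16.9]
   z 205 95 x [-36.  -28.3 -14.5] y [-20.3  13.7  16.2]
   z 220 63 x [-32.  -25.7  -9.5] y [-15.4  11.1  14.5]
   z 235 73 x [-28.4 -15.5  -4.9] y [-0.3  9.2 12. ]
top red 40
   z 130 3 x [-57.6 -55.5 -52.9] y [-42.7 -41.8  19.3]
   z 190 33 x [-36.8 -26.3 -18.2] y [-34.1  19.   23.7]
   z 205 4 x [-35.8 -32.8 -30.7] y [-32.9 -31.4  14.7]
top steel 1
268 ((651.8009643554688, 22.708568572998047), (81.859375, 39.64133834838867), 85.55242919921875) [45.07167625 49.90683081]
```

View pics/l.png

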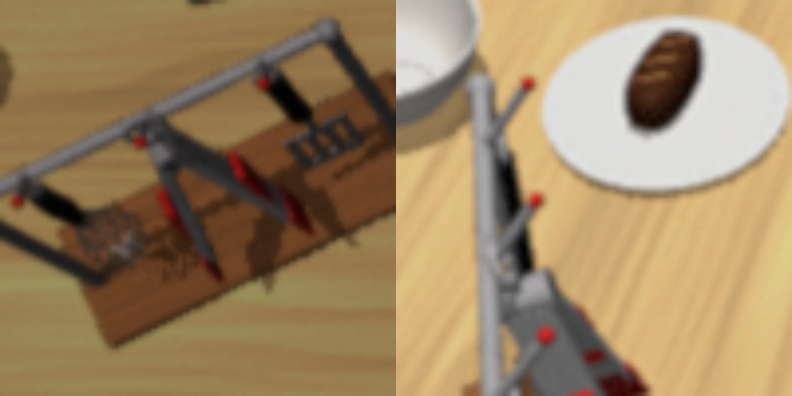

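Static, about 14° (0.25 rad) from plumb, loop on the hook about 15 mm from its root; roll upright at the plate's centre. Handing in.

```bash
python3 -c "
from workcell import ctrl
print(ctrl.close_job())"
```

```text
the job is handed in; nothing more can be done
None
```

I used the tongs to move the rye roll to the plate, hung the tongs on the free middle hook, and handed the job in at about 27 s. No verdict is reported on hand-in.

**Roll:** It was lowered until the force rose by about 2.7 N and only then released. It lies upright about 3 mm from the plate's measured centre. By the planned clearances the gripper stayed off it; no contact sensor was available to confirm that.

**Tongs:** Once the loop was on the hook, I eased them down to about 24° from plumb in the fingers before letting go. They now hang at about 14° (0.25 rad; the limit is 0.39 rad). By extrapolation the loop is about 15 mm from the hook's root. They did not move between the last two checks, and the robot is clear of everything.

**Disagreements:**
- The two cameras differed by about 3 mm on the hook ball and the loop. I cancelled that by measuring one relative to the other in each camera.
- A quick arm-geometry fit was poor (errors up to 19 mm), so I did not use it.

**Not re-measured:** I did not measure the golden roll, fork, cutter and plate again at the end. The golden roll looked undisturbed in the pictures after the lift; the gripper went nowhere near the fork or cutter.

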